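# Hang the lift-off door on the instrument enclosure

## Robot

A 6-joint arm with a two-finger parallel gripper is mounted at the origin on the work surface. World frame = base frame: x ahead of the robot, y to its left, z up, the work surface at z = 0. Lengths are in m, angles in rad, forces in N, time in s.
With the tool pointing down it reaches from about 0.375 to 0.925 m from the base axis. Payload 5.7 kg.
Tool frame: the origin (TCP) lies midway between the tips of the shut fingers; the grasp point (between the pads) lies 19 mm behind it; z points along the fingers, y is the direction in which the jaws open and shut (so a half turn about z gives the same grasp; the last joint's range is limited). The gripper opens to 85 mm and grips with 20 to 120 N. Pads are 22 mm wide; open, the fingers measure 114 mm over their backs; the gripper's body (76 mm by 85 mm) begins 54 mm behind the grasp point. The pads swing forward as they close: fully open they stand 13 mm farther back than shut.
Start: joints at [-1.426, 0.359, 1.51, -0, 1.272, -0.115], TCP at [0.154, -0.58, 0.231] pointing down, gripper open.
Joint ranges: [-2.97, 2.97], [-1.01, 2.36], [0.21, 2.38], [-0.96, 4.11], [0.2, 2.71], [-2.98, 2.98]. Speed limits (rad/s): [2.39, 2.39, 3.14, 3.14, 3.14, 3.14].

## Interface

Orientations are given as a 3x3 rotation matrix whose columns are the frame's x, y, z axes.
In Python, from workcell import robot, viewer, finder gives the robot as it stands.
- The arm moves only by the tool send_rows, never from a script. Its arguments are lists of equal length, an entry for each row: "jaw": the finger opening in m, from 0 to 0.0854; "offset": the shift along the tool's x, y, z in m, a list of three; "rot": the turn, a rotation vector about the tool's x, y, z in rad, a list of three. A call has 1 to 8 rows; each row shifts and turns the commanded pose from where the row before left it, along the tool's axes as they then stand; what a row does not reach is not made up. A row lasts 1/10 s, in which the tool goes at most 50 mm and 8.59 degrees, less where a joint would pass 70% of its speed; a pose out of reach is approached as far as the arm can. A call with a gripper value outside its range is refused whole. The fingers move at their own pace and stop on an object; "newtons" is the grip in N (left out, the last holds). Time passes only in rows, so rows that do not move let the fingers close. It gives the time, the measured TCP pose, the force and the opening at its end, in the units of the state.
- robot.state(): the state, without advancing time (a new reading comes with each control period).
- viewer.capture(name): name is "scene" or "top" or "wrist"; returns (picture, depth): 480x640x3 uint8, red, green, blue; 480x640 float32, m along the optical axis (not along the pixel's ray), 0 where there is no reading.
- viewer.get_calibration(name): a dict with "intrinsics" (3x3 intrinsics, pixels), "k1" (the pictures are not rectified: a ray, as slopes to the right and down, at radius r is drawn at 1 + k1 r^2 times it, then the intrinsics apply), "xyz" and "orientation" of the camera in the world; the wrist camera has in their place "hand_eye" (4x4, takes a point from camera to tool coordinates, whose origin is the TCP and whose axes are the flange's). Camera axes: x right, y down, z forward; pixel columns grow to the right and rows downward; lengths in m; the calibration is good to about 2 mm. A picture is of the moment at which its call begins: read the wrist's pose just before it. get_calibration takes no time and is no camera call.
- robot.close_job(): hands the job in, once; it reports no verdict.
Trained networks look in the newest picture that a camera, given by its name, has taken for a name from the list of things; names that differ only in an ending like _2 or _b are one class to them, and where a whole thing is asked for, a point or a joint stands for the part that bears it (a point fixed in the world has none). Each returns a list of dicts, best first, with "conf" (0 to 1); they miss things now and then, are a little off and sometimes report something else, mostly with a low value. They report only what shows in the picture. A call takes as long as a camera call. They do not tell look-alikes from the thing itself.
- finder.regions_of(camera, target): "region" (480x640 bool, what is visible of it) and "bbox" ([left, top, width, height] in pixels, round what is visible of it).
The state is a dict: "clock": time; "joint_pos": joint angles; "qd": joint speeds; "joint_efforts": joint torques, N m; "ee_pos": TCP position; "orientation": TCP orientation; "wrist_force": force on the tool from outside, world axes, zero at the start; "wrist_torque": the same for the moment, N m; "finger_gap": finger opening in m.
Only numpy, scipy, OpenCV 4.12 (cv2) and the standard library are available. Lean on these libraries where they do the work, as an engineer would, in place of code of your own. Each camera call takes 0.05 s, during which the arm holds its last target.

## Task

Lift the white door that has two brass knuckles out of its black stand and hang it on the blue enclosure: bring both knuckles over the two brass pintle pins, lower the door until both knuckles sit fully down on their brackets, and only then let go. The door may stand open at any angle. Leave the plain white cover, which has no knuckles, standing in its own stand.

Things in the scene. Friction and masses are not known exactly. Their poses are not given: they have to be found in the camera images.
- door: White leaf WITH two brass ring knuckles on one edge, 0.25-0.46 kg, upright in a black stand. Origin: knuckle axis, underside of lower knuckle; z up, y across the leaf. Panel x -164..-14, z -20..140 mm, 10 thick. Orange grip tab on top, over the mass centre: x -112..-62, z 140..178, 14 thick; pinch it across y from above. Knuckles: outside 30, bore 22, 18 high, undersides at z 0 and 105.
- lower_pintle (a point): Foot of the lower brass pin, on its bracket's top face (45 mm above the bench), on the blue enclosure. Pin 30 mm tall, 18 thick for 10 mm, then tapering to 6 at the tip: a knuckle within 7 mm of centre slides down. Axes: z up, -x out of the enclosure's open front; enclosure (140 deep, 130 wide) lies to -y and +x. Door with this point's yaw stands square open; yaws within 60 degrees of it are free.
- upper_pintle (a point): Foot of the like upper pin, 105 mm straight above the lower, same axes. Its bracket, a plate 8 mm thick, leaves 67 mm above the lower pin's tip: bring the lower knuckle in sideways, from this point's -x or +y, with its underside 35 to 70 mm above the lower foot, then straight down. The brackets reach 14 mm past the pin in -x, 17 in +y; enclosure top 170 mm above the bench.
- cover: Bystander: plain white cover, same panel, tab, origin and axes as the door but NO knuckles. Door and cover stand in two like black stands, one each side, either may be left: slot 13 mm wide along the leaf, 30 deep, floor 10 mm up, 80 long; lift straight up 35 mm or more to clear. Also on the bench: a solder reel (60 mm wide, 38 high) and a yellow meter (34 high).
Not all that is in view belongs to the job. Leave any green or turquoise look-alike of the door alone.

How it is judged:
By the outcome, as a careful person would: the job done as asked, in the order asked, and still so for the second after the job is handed in, with the robot touching nothing.
It also fails if it takes over 45 s, if anything falls off the work surface, if the arm or the gripper's body presses on something with over 40 N, if the wrist force passes 120 N, or if a joint passes its speed limit or range.

## Working session

There is one attempt and no reset: what is moved stays moved. The work goes in short steps, Python scripts to look and compute and a tool call to move; the robot and the scene stay as the last step left them, time stands still between calls to the robot, and variables do not carry over. Pictures are saved under pics/ and viewed, and the job is handed in when it is done.

Besides the shell and the picture viewer there is one more tool, called after "Emit:" as name(argument=value, ...) on one line, values as JSON. send_rows: Moves the arm, as the interface text tells. Its arguments: {"type":"object","properties":{"jaw":{"type":"array","items":{"type":"number"}},"offset":{"type":"array","items":{"type":"array","items":{"type":"number"}}},"rot":{"type":"array","items":{"type":"array","items":{"type":"number"}}},"newtons":{"type":"number"}},"required":["jaw","offset","rot"]}

```bash
ls; mkdir -p pics; python3 - <<'E'
from workcell import robot, viewer, finder
import cv2, numpy as np
s=robot.state()
for k,v in s.items(): print(k,np.round(v,4).tolist())
for n in ["scene","top"]:
    c=viewer.get_calibration(n); print(n,{k:np.round(v,4).tolist() for k,v in c.items()})
    p,d=viewer.capture(n); cv2.imwrite(f"pics/{n}0.png",p[:,:,::-1]); np.save(f"pics/{n}0_d.npy",d)
print(viewer.get_calibration("wrist"))
print(robot.state()["clock"])
E
```

```text
pics
clock 0.0
joint_pos [-1.4261, 0.3595, 1.5115, -0.0, 1.2725, -0.1151]
qd [0.0007, 0.0011, -0.0012, -0.0001, -0.0008, 0.0002]
joint_efforts [0.0024, -52.7607, -27.8616, 0.0, 0.0133, -0.0]
ee_pos [0.154, -0.5792, 0.2304]
orientation [[0.9664, 0.2569, -0.0003], [0.2569, -0.9664, 0.0019], [0.0002, -0.0019, -1.0]]
wrist_force [0.7208, -0.6961, -0.5527]
wrist_torque [0.0005, -0.0304, 0.0424]
finger_gap 0.0856
scene {'intrinsics': [[594.8518, 0.0, 315.4678], [0.0, 594.8518, 241.1214], [0.0, 0.0, 1.0]], 'k1': 0.0283, 'xyz': [1.3294, 0.3945, 1.0159], 'orientation': [[-0.4042, 0.622, -0.6706], [0.9144, 0.257, -0.3128], [-0.0222, -0.7396, -0.6727]]}
top {'intrinsics': [[610.8564, 0.0, 324.582], [0.0, 610.8564, 238.2579], [0.0, 0.0, 1.0]], 'k1': -0.0483, 'xyz': [0.2338, -0.0105, 1.5768], 'orientation': [[0.0294, -0.9891, 0.1443], [-0.9996, -0.0291, 0.0047], [-0.0004, -0.1443, -0.9895]]}
{'intrinsics': array([[342.57292796,   0.        , 314.252423  ],
       [  0.        , 342.57292796, 242.78405833],
       [  0.        ,   0.        ,   1.        ]]), 'k1': -0.04960636061111121, 'hand_eye': array([[ 6.99828390e-04, -9.64127178e-01, -2.65439816e-01,
         6.74182225e-02],
       [ 9.99999618e-01,  5.35699507e-04,  6.90724069e-04,
        -1.21739185e-03],
       [-5.23749869e-04, -2.65440198e-01,  9.64127184e-01,
        -1.42073707e-01],
       [ 0.00000000e+00,  0.00000000e+00,  0.00000000e+00,
         1.00000000e+00]])}
0.1
```

View pics/scene0.png

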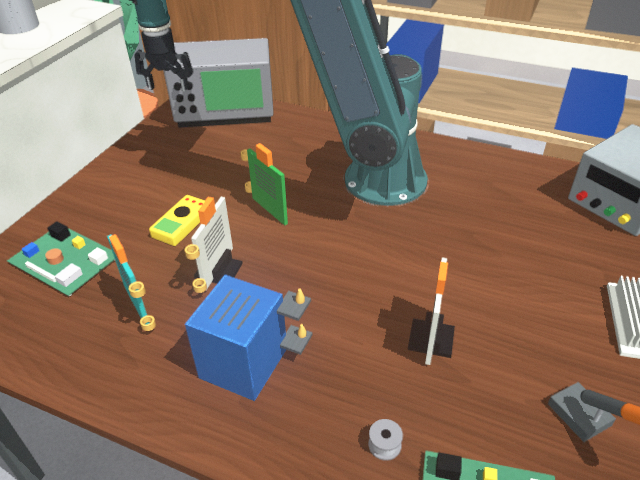

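View pics/top0.png

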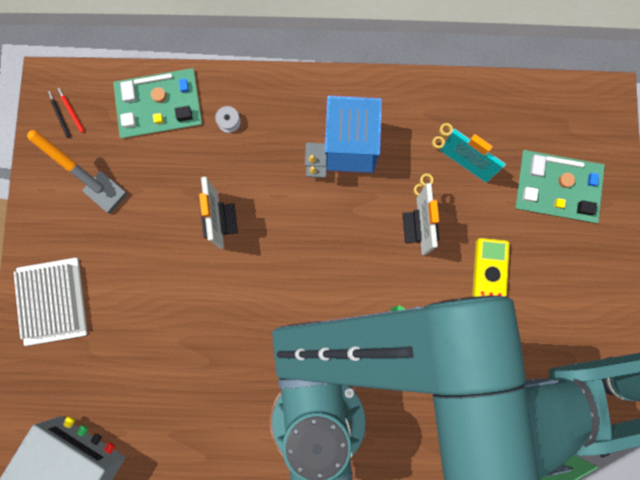

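The door (brass knuckles at top-image (424,185)) stands at the right, and the cover is at the left (210,210). The pintles are at (313,160), left of the blue box. Next I'll build point clouds.

```bash
cat > h.py <<'E'
from workcell import robot, viewer, finder
import cv2, numpy as np
def cam(n, st=None):
    c=viewer.get_calibration(n); K=np.array(c["intrinsics"]); 
    if n=="wrist":
        T=np.eye(4); T[:3,:3]=st["orientation"]; T[:3,3]=st["ee_pos"]; T=T@np.array(c["hand_eye"])
        return K,c["k1"],T[:3,:3],T[:3,3]
    return K,c["k1"],np.array(c["orientation"]),np.array(c["xyz"])
def rays(C,uv):
    K,k1,R,t=C; uv=np.asarray(uv,float).reshape(-1,1,2)
    return cv2.undistortPoints(uv,K,np.array([k1,0,0,0.]),criteria=(3,50,1e-10)).reshape(-1,2) if False else cv2.undistortPoints(uv,K,np.array([k1,0,0,0.])).reshape(-1,2)
def pts(C,uv,z):
    r=rays(C,uv); p=np.c_[r*np.asarray(z)[:,None],z]; return p@C[2].T+C[3]
def onplane(C,uv,h):
    r=rays(C,uv); d=np.c_[r,np.ones(len(r))]@C[2].T; return C[3]+d*((h-C[3][2])/d[:,2])[:,None]
def proj(C,P):
    K,k1,R,t=C; q=(np.asarray(P,float).reshape(-1,3)-t)@R
    return cv2.projectPoints(q,np.zeros(3),np.zeros(3),K,np.array([k1,0,0,0.]))[0].reshape(-1,2)
def cloud(C,d,mask=None):
    m=d>0
    if mask is not None: m&=mask
    v,u=np.nonzero(m); return pts(C,np.c_[u,v],d[v,u]),np.c_[u,v]
E
python3 - <<'E'
from h import *
for n in ["top","scene"]:
    d=np.load(f"pics/{n}0_d.npy"); C=cam(n)
    for t in ["door","lower_pintle","upper_pintle","cover"]:
        for r in finder.regions_of(n,t):
            P,_=cloud(C,d,r["region"])
            print(n,t,round(r["conf"],2),r["bbox"],len(P),np.round(np.percentile(P,[2,50,98],axis=0),3).tolist() if len(P) else "")
            if t!="cover": np.save(f"pics/{n}_{t}_{r['bbox'][0]}.npy",r["region"])
E
```

```text
top door 0.58 [432.4, 123.7, 75.1, 58.6] 1804 [[0.628, -0.422, 0.006], [0.672, -0.36, 0.11], [0.726, -0.292, 0.2]]
top door 0.56 [416.0, 171.7, 21.4, 82.9] 1084 [[0.428, -0.262, 0.02], [0.504, -0.249, 0.142], [0.601, -0.238, 0.211]]
top door 0.32 [307.6, 97.0, 74.5, 78.7] 4687 [[0.622, -0.126, 0.0], [0.684, -0.053, 0.168], [0.782, 0.044, 0.176]]
top lower_pintle 0.62 [307.1, 95.6, 75.2, 82.9] 4712 [[0.622, -0.126, -0.001], [0.684, -0.053, 0.168], [0.782, 0.043, 0.176]]
top upper_pintle 0.76 [304.0, 96.3, 78.0, 83.1] 4647 [[0.622, -0.125, 0.0], [0.684, -0.053, 0.168], [0.782, 0.043, 0.176]]
top cover 0.64 [202.5, 176.7, 16.9, 71.3] 917 [[0.429, 0.259, 0.022], [0.496, 0.271, 0.141], [0.572, 0.288, 0.211]]
scene door 0.87 [237.7, 142.1, 52.0, 83.8] 2145 [[0.203, -0.33, -0.0], [0.258, -0.24, 0.097], [0.291, -0.175, 0.196]]
scene door 0.74 [186.3, 196.3, 47.2, 96.7] 2521 [[0.431, -0.259, 0.015], [0.524, -0.246, 0.116], [0.605, -0.231, 0.207]]
scene door 0.63 [108.7, 236.0, 45.7, 94.2] 1084 [[0.649, -0.411, 0.008], [0.711, -0.314, 0.129], [0.738, -0.278, 0.199]]
scene lower_pintle 0.62 [186.8, 275.9, 124.2, 125.9] 9935 [[0.634, -0.125, 0.008], [0.742, -0.032, 0.148], [0.789, 0.042, 0.172]]
scene upper_pintle 0.74 [184.3, 277.6, 129.4, 122.1] 10088 [[0.631, -0.126, 0.005], [0.741, -0.031, 0.148], [0.789, 0.043, 0.172]]
scene cover 0.89 [423.7, 257.4, 21.8, 104.8] 682 [[0.321, 0.249, -0.002], [0.542, 0.282, 0.167], [0.582, 0.291, 0.209]]
scene cover 0.45 [183.6, 197.7, 50.5, 96.1] 2574 [[0.43, -0.321, 0.001], [0.524, -0.246, 0.115], [0.605, -0.231, 0.207]]
```

```bash
python3 - <<'E'
import cv2
t=cv2.imread("pics/top0.png");s=cv2.imread("pics/scene0.png")
a=cv2.resize(t[80:260,290:460],None,fx=3,fy=3,interpolation=2); cv2.imwrite("pics/tc.png",a)
a=cv2.resize(s[170:400,150:350],None,fx=2.6,fy=2.6,interpolation=2); cv2.imwrite("pics/sc.png",a)
E
```

```text
(no output)
```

View pics/tc.png

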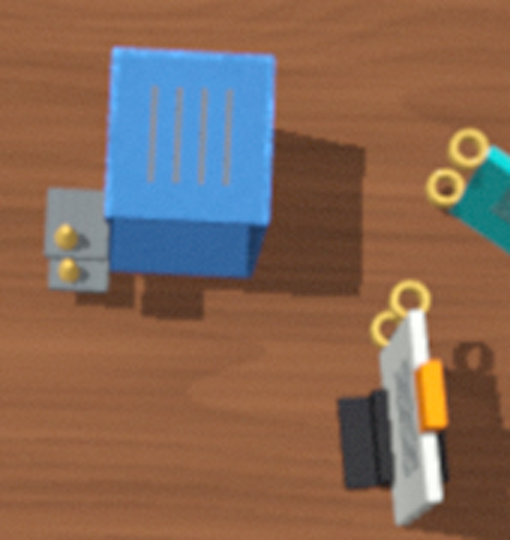

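View pics/sc.png

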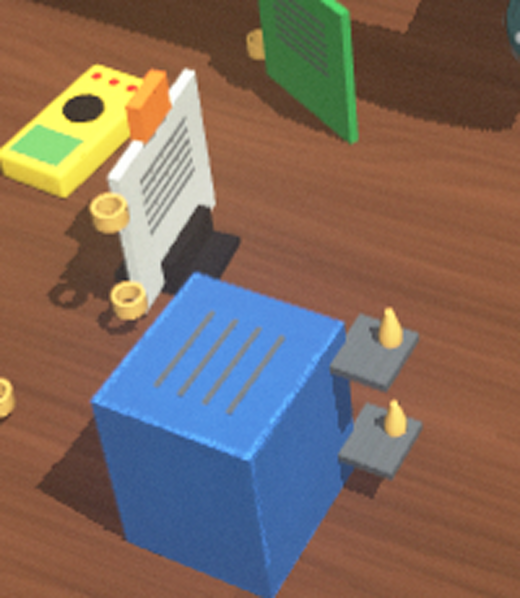

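```bash
python3 - <<'E'
from h import *
from scipy.optimize import least_squares
ims={n:cv2.imread(f"pics/{n}0.png") for n in ["top","scene"]}
Cs={n:cam(n) for n in ims}
def blobs(n,box):
    x0,y0,x1,y1=box
    hsv=cv2.cvtColor(ims[n],cv2.COLOR_BGR2HSV)
    m=cv2.inRange(hsv,(14,110,90),(30,255,255)); k=np.zeros_like(m); k[y0:y1,x0:x1]=m[y0:y1,x0:x1]
    N,L,S,c=cv2.connectedComponentsWithStats(k)
    for i in range(1,N):
        if S[i,4]>12: print(n,S[i].tolist(),c[i].round(1).tolist())
    return k
blobs("top",(300,140,330,182)); blobs("scene",(280,280,325,350))
blobs("top",(405,165,440,200)); blobs("scene",(178,235,212,300))
E
```

```text
top [309, 156, 7, 7, 37] [311.7, 158.9]
top [310, 166, 6, 8, 35] [312.5, 169.5]
scene [296, 288, 9, 16, 105] [299.7, 296.3]
scene [298, 324, 8, 14, 89] [301.6, 331.1]
top [413, 173, 21, 24, 202] [422.3, 182.3]
scene [178, 235, 10, 9, 47] [180.9, 237.6]
scene [183, 244, 17, 16, 199] [191.0, 251.5]
scene [192, 278, 14, 15, 170] [198.6, 285.1]
```

```bash
cat > fit.py <<'E'
from h import *
from scipy.optimize import least_squares
a=np.linspace(0,2*np.pi,24,endpoint=False)
def circ(r,z): return np.c_[r*np.cos(a),r*np.sin(a),0*a+z]
pin=np.vstack([circ(.009,0),circ(.009,.01),circ(.003,.03)])
ring=np.vstack([circ(.015,0),circ(.015,.018)])
def hullc(C,P):
    h=cv2.convexHull(proj(C,P).astype(np.float32)); m=cv2.moments(h); return np.array([m["m10"],m["m01"]])/m["m00"]
def place(x,y,yaw,z,P):
    c,s=np.cos(yaw),np.sin(yaw); return P@np.array([[c,-s,0],[s,c,0],[0,0,1]]).T+[x,y,z]
E
python3 - <<'E'
from fit import *
Cs={n:cam(n) for n in ["top","scene"]}
O={"top":[(311.7,158.9),(312.5,169.5)],"scene":[(299.7,296.3),(301.6,331.1)]}
def res(p,names=("top","scene"),js=(0,1)):
    return np.concatenate([hullc(Cs[n],pin+[p[0],p[1],z])-O[n][i] for n in names for i,z in enumerate((.150,.045)) if i in js])
for names in (("top","scene"),("top",),("scene",)):
    s=least_squares(res,[.65,.03],args=(names,),diff_step=1e-4); print(names,s.x.round(4),s.fun.round(1))
# bracket tops / enclosure yaw from depth
d=np.load("pics/top0_d.npy"); P,uv=cloud(Cs["top"],d)
for lo,hi in((.14,.156),(.038,.05)):
    m=(abs(P[:,0]-.65)<.06)&(abs(P[:,1]-.05)<.07)&(P[:,2]>lo)&(P[:,2]<hi)&(P[:,1]>0.015)
    print(m.sum(),np.percentile(P[m],[3,50,97],axis=0).round(4).tolist())
m=(P[:,2]>.16)&(P[:,2]<.178)&(P[:,0]>.55)&(abs(P[:,1]+.04)<.1)
print("box",cv2.minAreaRect((P[m,:2]*1000).astype(np.float32)),np.median(P[m,2]))
# door panel plane
for n in ["top","scene"]:
    d=np.load(f"pics/{n}0_d.npy"); P,uv=cloud(Cs[n],d)
    m=(P[:,0]>.42)&(P[:,0]<.585)&(abs(P[:,1]+.25)<.03)&(P[:,2]>.05)&(P[:,2]<.165)
    Q=P[m]; 
    for _ in range(4):
        A=np.c_[Q[:,0],Q[:,2],np.ones(len(Q))]; s=np.linalg.lstsq(A,Q[:,1],rcond=None)[0]; r=Q[:,1]-A@s; Q=Q[abs(r)<.004]
    print(n,len(Q),"y face = ",s.round(4),"std",r.std().round(4),np.percentile(Q,[1,99],axis=0).round(3).tolist())
    m=(P[:,0]>.42)&(P[:,0]<.6)&(abs(P[:,1]+.25)<.03)&(P[:,2]>.2)
    print("tab",m.sum(),np.percentile(P[m],[2,50,98],axis=0).round(4).tolist())
E
```

```text
('top', 'scene') [0.6333 0.0325] [ 0.1 -0.3  0.2  0.2  0.1  0.1  0.2 -0.1]
('top',) [0.6332 0.0329] [-0.  -0.3  0.   0.3]
('scene',) [0.6334 0.0323] [-0.1  0.1  0.1 -0.1]
290 [[0.6183, 0.0158, 0.1434], [0.6477, 0.0309, 0.1499], [0.6733, 0.049, 0.1554]]
95 [[0.6182, 0.0161, 0.0396], [0.6278, 0.0314, 0.0449], [0.6434, 0.0498, 0.049]]
box ((704.850341796875, -44.32981872558594), (168.46998596191406, 167.6880340576172), 88.72252655029297) 0.1699428829372418
top 516 y face =  [ 0.1045 -0.0015 -0.2995] std 0.0008 [[0.427, -0.257, 0.052], [0.578, -0.238, 0.163]]
tab 150 [[0.4791, -0.2595, 0.2018], [0.5031, -0.252, 0.2077], [0.5274, -0.2432, 0.214]]
scene 1367 y face =  [ 0.0975  0.0008 -0.2961] std 0.0012 [[0.431, -0.255, 0.051], [0.579, -0.238, 0.164]]
tab 135 [[0.481, -0.2598, 0.2006], [0.5069, -0.249, 0.2067], [0.5323, -0.2421, 0.2104]]
```

```bash
python3 - <<'E'
from fit import *
Cs={n:cam(n) for n in ["top","scene"]}
tab=np.array([[x,y,z] for x in(-.112,-.062) for y in(-.007,.007) for z in (.14,.178)])
# orange tab top centroid
for n,box in (("top",(415,195,450,235)),("scene",(190,190,225,230))):
    im=cv2.imread(f"pics/{n}0.png"); hsv=cv2.cvtColor(im,cv2.COLOR_BGR2HSV); m=cv2.inRange(hsv,(5,150,120),(13,255,255)); x0,y0,x1,y1=box
    k=np.zeros_like(m);k[y0:y1,x0:x1]=m[y0:y1,x0:x1]; N,L,S,c=cv2.connectedComponentsWithStats(k); i=1+S[1:,4].argmax(); print(n,S[i],c[i])
    globals()["t_"+n]=c[i]
def res(p):
    x,y,yaw=p; r=[]
    r.append(hullc(Cs["scene"],place(x,y,yaw,.135,ring))-(191.0,251.5))
    r.append(hullc(Cs["scene"],place(x,y,yaw,.030,ring))-(198.6,285.1))
    t=place(x,y,yaw,.03,tab)
    r.append(hullc(Cs["top"],t)-t_top); r.append(hullc(Cs["scene"],t)-t_scene)
    e=[((-.303+.101*xx)-place(x,y,yaw,0,np.array([[xx-x,0,0]]))[0,1])*0 for xx in(.45,)]
    r.append(np.array([yaw-.1])*300)
    return np.concatenate(r)
s=least_squares(res,[.6,-.245,.1],diff_step=1e-4); print(s.x.round(4),s.fun.round(1))
x,y,yaw=s.x
print("center line y at x:",-.303+.101*x)
print("tab center",place(x,y,yaw,.03,np.array([[-.087,0,.159]])))
# overlay
for n,c in (("top",(395,155,455,265)),("scene",(165,185,245,305))):
    im=cv2.imread(f"pics/{n}0.png"); x0,y0,x1,y1=c; f=5
    im=cv2.resize(im[y0:y1,x0:x1],None,fx=f,fy=f)
    for P in (place(x,y,yaw,.135,ring),place(x,y,yaw,.03,ring),place(x,y,yaw,.03,tab),place(x,y,yaw,.03,np.array([[X,Y,Z] for X in(-.164,-.014) for Y in(-.005,.005) for Z in(-.02,.14)]))):
        h=cv2.convexHull(proj(Cs[n],P).astype(np.float32)); cv2.polylines(im,[np.int32((h+.5-[x0,y0])*f)],True,(255,0,255),1)
    cv2.imwrite(f"pics/ov_{n}.png",im)
a,b=[cv2.imread(f"pics/ov_{n}.png") for n in("top","scene")]
H=600;o=np.zeros((H,800,3),np.uint8);o[:a.shape[0],:a.shape[1]]=a[:H];o[:b.shape[0],a.shape[1]:a.shape[1]+b.shape[1]]=b[:H];cv2.imwrite("pics/ov.png",o)
E
```

```text
top [438 215   2   8   8] [438.875 218.5  ]
scene [199 196  17  29 233] [207.29184549 212.13304721]
[ 0.5864 -0.249   0.1005] [ 0.  -2.4 -0.1 -2.3 -3.7 -4.4 -1.7 -3.6  0.1]
center line y at x: -0.2437697817512665
tab center [[ 0.49987638 -0.25776762  0.189     ]]
```

View pics/ov.png

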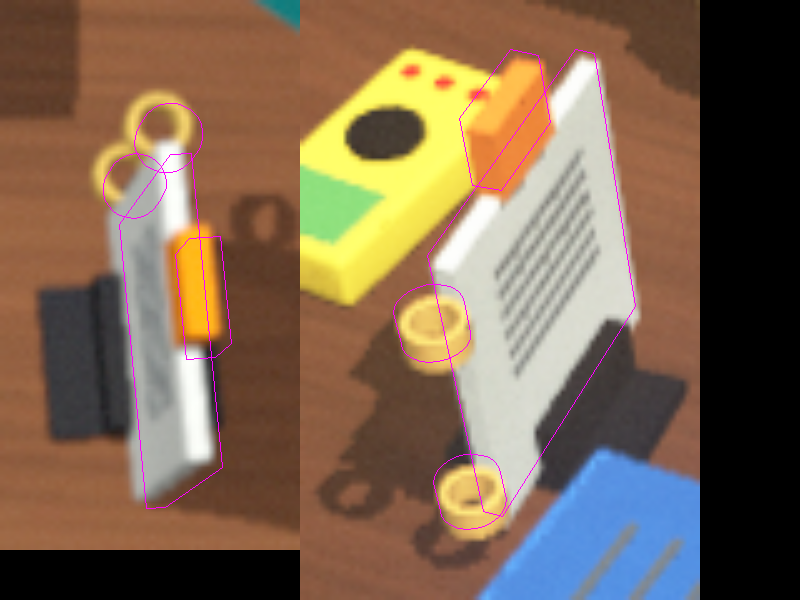

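```bash
cat > doorfit.py <<'E'
from fit import *
Cs={n:cam(n) for n in ["top","scene"]}
tab=np.array([[x,y,z] for x in(-.112,-.062) for y in(-.007,.007) for z in (.14,.178)])
# ring outlines in scene; top: ring blob; tab top
im=cv2.imread("pics/top0.png"); hsv=cv2.cvtColor(im,cv2.COLOR_BGR2HSV); m=cv2.inRange(hsv,(8,170,140),(24,255,255)); k=m*0;k[196:235,415:450]=m[196:235,415:450]
N,L,S,c=cv2.connectedComponentsWithStats(k); i=1+S[1:,4].argmax(); print(S[i],c[i]); ttop=c[i]
# hull centroid of brass ring upper in top by hand (overlay zoom5 crop 395,155): (160,122)/5
obs=[("top",.135,ring,(395+160/5-.5,155+124/5-.5)),("scene",.135,ring,(165+(434-300)/5-.5,185+332/5-.5)),("scene",.03,ring,(165+(470-300)/5-.5,185+501/5-.5))]
def res(p):
    x,y,yaw=p
    r=[hullc(Cs[n],place(x,y,yaw,z,P))-o for n,z,P,o in obs]
    r.append(hullc(Cs["top"],place(x,y,yaw,.03,tab))-ttop)
    r.append(np.array([yaw-.1])*200)
    return np.concatenate(r)
s=least_squares(res,[.6,-.245,.1],diff_step=1e-4); print(s.x.round(4),s.fun.round(1))
x,y,yaw=s.x
print("center line y at x:",-.303+.101*x)
print("tab center",place(x,y,yaw,.03,np.array([[-.087,0,.159]])))
for n,c in (("top",(395,155,455,265)),("scene",(165,185,245,305))):
    im=cv2.imread(f"pics/{n}0.png"); x0,y0,x1,y1=c; f=5
    im=cv2.resize(im[y0:y1,x0:x1],None,fx=f,fy=f)
    for P in (place(x,y,yaw,.135,ring),place(x,y,yaw,.03,ring),place(x,y,yaw,.03,tab),place(x,y,yaw,.03,np.array([[X,Y,Z] for X in(-.164,-.014) for Y in(-.005,.005) for Z in(-.02,.14)]))):
        h=cv2.convexHull(proj(Cs[n],P).astype(np.float32)); cv2.polylines(im,[np.int32((h+.5-[x0,y0])*f)],True,(255,0,255),1)
    cv2.imwrite(f"pics/ov_{n}.png",im)
a,b=[cv2.imread(f"pics/ov_{n}.png") for n in("top","scene")]
H=600;o=np.zeros((H,800,3),np.uint8);o[:a.shape[0],:a.shape[1]]=a[:H];o[:b.shape[0],a.shape[1]:a.shape[1]+b.shape[1]]=b[:H];cv2.imwrite("pics/ov2.png",o)
E
python3 doorfit.py
```

```text
[429 199  11  24 207] [433.77294686 211.53140097]
[ 0.5921 -0.2453  0.1002] [ 0.2  0.5 -0.3  0.4  0.1  0.3 -0.2  0.1  0. ]
center line y at x: -0.24319606014709488
tab center [[ 0.50555462 -0.25399611  0.189     ]]
```

View pics/ov2.png

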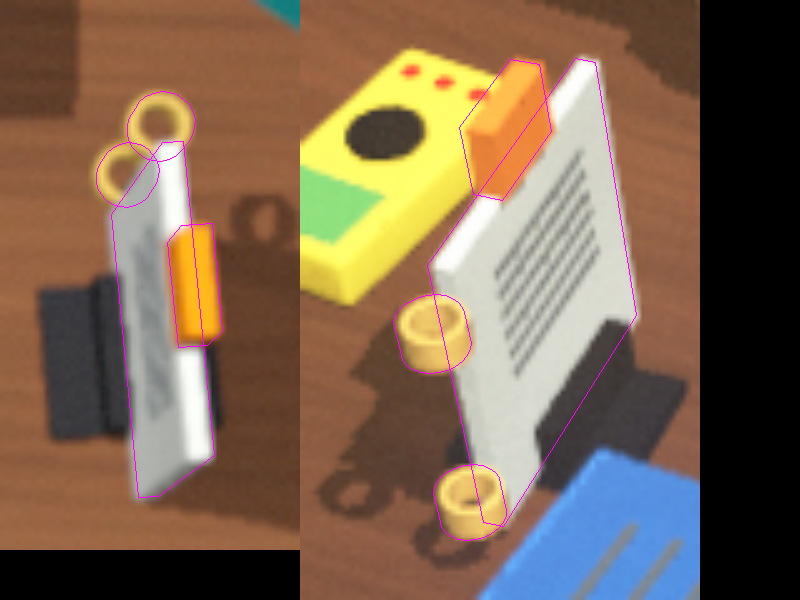

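The fit is consistent: pintle at (0.633, 0.0325) with yaw ≈ -0.01, door origin at (0.592, -0.245) with yaw 0.10, and tab at (0.5055, -0.254). Moving above the tab.

Emit:
send_rows(jaw=[0.085,0.085,0.085,0.085,0.085,0.085,0.085,0.085], offset=[[0.04,-0.021,-0.003],[0.04,-0.021,-0.003],[0.04,-0.021,-0.003],[0.04,-0.021,-0.003],[0.04,-0.021,-0.003],[0.04,-0.021,-0.003],[0.04,-0.021,-0.003],[0.04,-0.021,-0.003]], rot=[[0,0,0],[0,0,0],[0,0,0],[0,0,0],[0,0,0],[0,0,0],[0,0,0],[0,0,0]], newtons=60)

```text
clock: 1.3
ee_pos: [0.4214, -0.3339, 0.2557]
orientation: [[0.966, 0.257, 0.0], [0.257, -0.966, -0.0], [0.0, 0.0, -1.0]]
wrist_force: [0.4, -1.5, 0.0]
finger_gap: 0.0849
```

Emit:
send_rows(jaw=[0.085,0.085,0.085,0.085], offset=[[0.04,-0.021,0],[0.04,-0.021,0],[0,0,0],[0,0,0]], rot=[[0,0,0],[0,0,0.08],[0,0,0.08],[0,0,0]])

```text
clock: 1.7
ee_pos: [0.4876, -0.273, 0.2553]
orientation: [[0.995, 0.102, -0.0], [0.102, -0.995, -0.0], [-0.0, 0.0, -1.0]]
wrist_force: [-0.0, -0.4, 0.1]
finger_gap: 0.0851
```

```bash
python3 - <<'E'
from fit import *
s=robot.state(); p,d=viewer.capture("wrist"); C=cam("wrist",s)
print(s["clock"],np.round(s["ee_pos"],4),np.round(s["orientation"],3).tolist())
R=np.array(s["orientation"]); print("delta tool to tab",(R.T@(np.array([.5055,-.254,.176])-s["ee_pos"])).round(4),"yaw",np.arctan2(R[1,0],R[0,0]))
im=p[:,:,::-1].copy(); cv2.imwrite("pics/w1raw.png",im); np.save("pics/w1_d.npy",d)
tab=np.array([[x,y,z] for x in(-.112,-.062) for y in(-.007,.007) for z in (.178,.1781)])
for P in (place(.592,-.245,.1,.135,ring),place(.592,-.245,.1,.03,tab)):
    h=cv2.convexHull(proj(C,P).astype(np.float32)); cv2.polylines(im,[np.int32(h+.5)],True,(255,0,255),1)
cv2.imwrite("pics/w1.png",im)
E
```

```text
1.7 [ 0.4876 -0.273   0.2553] [[0.995, 0.102, -0.0], [0.102, -0.995, -0.0], [-0.0, 0.0, -1.0]]
delta tool to tab [ 0.0197 -0.0171  0.0793] yaw 0.10197101845983261
```

View pics/w1.png

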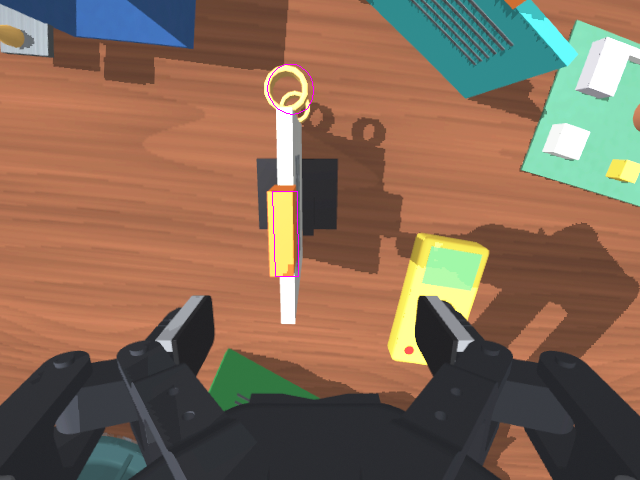

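Overlaying the model shows the tab about 2 mm further to +y (pixel ~282 against 286), and the yaw is aligned. I'll centre over it and descend.

Emit:
send_rows(jaw=[0.085,0.085,0.085,0.085,0.085,0.085], offset=[[0.02,-0.019,0],[0,0,0.02],[0,0,0.02],[0,0,0.02],[0,0,0.019],[0,0,0]], rot=[[0,0,0],[0,0,0],[0,0,0],[0,0,0],[0,0,0],[0,0,0]])

```text
clock: 2.35
ee_pos: [0.5022, -0.2531, 0.1739]
orientation: [[0.995, 0.1, -0.005], [0.1, -0.995, 0.003], [-0.004, -0.003, -1.0]]
wrist_force: [-0.7, 0.4, -0.5]
finger_gap: 0.085
```

Emit:
send_rows(jaw=[0.0,0.0,0.0,0.0,0.0,0.0,0.0,0.0], offset=[[0,0,0],[0,0,0],[0,0,0],[0,0,0],[0,0,0],[0,0,0],[0,0,0],[0,0,0]], rot=[[0,0,0],[0,0,0],[0,0,0],[0,0,0],[0,0,0],[0,0,0],[0,0,0],[0,0,0]], newtons=60)

```text
clock: 3.15
ee_pos: [0.5053, -0.2534, 0.1771]
orientation: [[0.995, 0.1, 0.001], [0.1, -0.995, -0.001], [0.001, 0.001, -1.0]]
wrist_force: [-0.1, 1.2, 5.2]
finger_gap: 0.0128
```

Emit:
send_rows(jaw=[0.0,0.0,0.0,0.0,0.0,0.0,0.0], offset=[[0,0,-0.01],[0,0,-0.01],[0,0,-0.015],[0,0,-0.015],[0,0,-0.015],[0,0,-0.005],[0,0,0]], rot=[[0,0,0],[0,0,0],[0,0,0],[0,0,0],[0,0,0],[0,0,0],[0,0,0]])

```text
clock: 3.85
ee_pos: [0.5051, -0.2534, 0.2471]
orientation: [[0.995, 0.1, 0.001], [0.1, -0.995, -0.001], [0.001, 0.001, -1.0]]
wrist_force: [-0.1, -0.1, -4.4]
finger_gap: 0.0131
```

```bash
python3 - <<'E'
from h import *
s=robot.state(); print(s["clock"],s["ee_pos"],s["wrist_force"],s["wrist_torque"],s["finger_gap"])
for n in("scene","wrist","top"):
    p,d=viewer.capture(n); cv2.imwrite(f"pics/{n}2.png",p[:,:,::-1]); np.save(f"pics/{n}2_d.npy",d)
a=cv2.resize(cv2.imread("pics/scene2.png")[100:340,140:340],None,fx=2,fy=2);b=cv2.resize(cv2.imread("pics/wrist2.png"),(400,300))
o=np.zeros((480,800,3),np.uint8);o[:,:400]=a;o[:300,400:]=b;cv2.imwrite("pics/m2.png",o)
E
```

```text
3.85 [ 0.50510341 -0.253426    0.24710096] [-0.07689637 -0.05366768 -4.35917419] [-0.06169003  0.01372167 -0.01627635] 0.013098238977356591
```

View pics/m2.png

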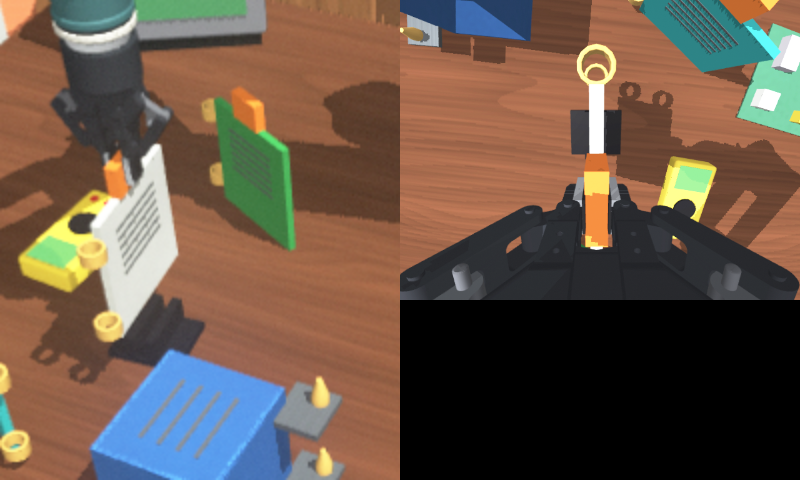

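The door is lifted clear and hanging straight. The wrist view has both rings near column 314. Next I'll measure the knuckle axis in the tool frame.

```bash
python3 - <<'E'
from fit import *
s=robot.state(); C=cam("wrist",s); R=np.array(s["orientation"]); e=np.array(s["ee_pos"])
im=cv2.imread("pics/wrist2.png"); d=np.load("pics/wrist2_d.npy")
hsv=cv2.cvtColor(im,cv2.COLOR_BGR2HSV); m=cv2.inRange(hsv,(18,60,120),(35,255,255)); k=m*0;k[60:135,270:355]=m[60:135,270:355]
N,L,S,c=cv2.connectedComponentsWithStats(k); 
for i in range(1,N):
    if S[i,4]>20: print(S[i],c[i])
P,_=cloud(C,d,k>0); print(len(P),np.percentile(P[:,2],[5,25,50,75,95]).round(4))
# fit upper ring: points in top depth
m=(P[:,2]>.215)&(P[:,2]<.235); q=P[m]; zt=np.median(q[:,2]); print("ring top z",zt,m.sum())
f=least_squares(lambda p: np.hypot(q[:,0]-p[0],q[:,1]-p[1])-.013,[.592,-.243],loss="soft_l1",f_scale=.001)
print("ring centre",f.x,"resid",f.fun.std()); print("tool frame",R.T@(np.r_[f.x,zt]-e))
cr=cv2.resize(im[50:260,250:380],None,fx=2.8,fy=2.8); cv2.imwrite("pics/w2c.png",cr)
# fit from scene too
im=cv2.imread("pics/scene2.png"); hsv=cv2.cvtColor(im,cv2.COLOR_BGR2HSV); m=cv2.inRange(hsv,(14,110,90),(30,255,255));k=m*0;k[215:275,175:206]=m[215:275,175:206]
N,L,S,c=cv2.connectedComponentsWithStats(k); o=[]
for i in range(1,N):
    if S[i,4]>60: print(S[i],c[i]); x,y,w,h,_=S[i]; hh=cv2.convexHull(np.argwhere(L==i)[:,::-1].astype(np.float32)); M=cv2.moments(hh); o.append(np.array([M["m10"],M["m01"]])/M["m00"])
Cs=cam("scene")
if len(o)==2:
    for free in (0,1):
        g=least_squares(lambda p: np.concatenate([hullc(Cs,ring+[p[0],p[1],p[2]*free+.1+dz])-o[i] for i,dz in ((0,.105),(1,0))]),[.592,-.243,0],diff_step=1e-4); print("scene ring",g.x.round(4),g.fun.round(2))
E
```

```text
[ 283   70   63   65 2090] [314.64593301 101.11961722]
2076 [0.1141 0.2117 0.2199 0.2207 0.2214]
ring top z 0.22035246731721211 1490
ring centre [ 0.59043988 -0.24296318] resid 0.0011469194602150355
tool frame [ 0.08690674 -0.00120615  0.02494516]
[175 215  19  32 349] [182.28366762 228.78223496]
[186 255  15  16 182] [193.01648352 262.99450549]
scene ring [ 0.596  -0.2479  0.    ] [ 1.31 -0.83 -1.39  0.84]
scene ring [ 0.5768 -0.2647 -0.0222] [ 1.42 -0.37 -1.5   0.38]
```

View pics/w2c.png

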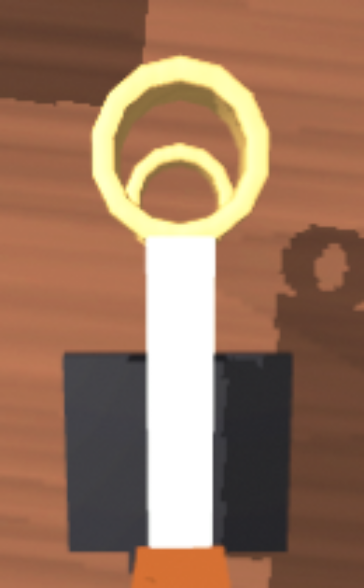

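Emit:
send_rows(jaw=[0.0,0.0,0.0,0.0,0.0,0.0,0.0,0.0], offset=[[-0.018,0,0],[-0.018,0,0],[0,0,0],[0,0,0],[0,-0.02,0],[0,-0.03,0],[0,-0.03,0],[0,-0.03,0]], rot=[[0,0,0],[0,0,0],[0,0,0.055],[0,0,0.055],[0,0,0],[0,0,0],[0,0,0],[0,0,0]])

```text
clock: 4.8
ee_pos: [0.4693, -0.1456, 0.2454]
orientation: [[1.0, -0.011, -0.002], [-0.011, -1.0, 0.001], [-0.002, -0.001, -1.0]]
wrist_force: [-0.3, -0.8, -4.2]
finger_gap: 0.0131
```

Emit:
send_rows(jaw=[0.0,0.0,0.0,0.0,0.0,0.0,0.0,0.0], offset=[[0,-0.03,0],[0,-0.03,0],[0,-0.03,0],[0,-0.03,0],[0,-0.03,0],[0,-0.02,0],[0,-0.01,0],[0,0,0]], rot=[[0,0,0],[0,0,0],[0,0,0],[0,0,0],[0,0,0],[0,0,0],[0,0,0],[0,0,0]])

```text
clock: 5.6
ee_pos: [0.4715, 0.034, 0.2458]
orientation: [[1.0, -0.008, -0.001], [-0.008, -1.0, 0.0], [-0.001, -0.0, -1.0]]
wrist_force: [1.0, -0.5, -5.0]
finger_gap: 0.0135
```

```bash
python3 - <<'E'
from fit import *
s=robot.state(); p,d=viewer.capture("wrist"); C=cam("wrist",s); R=np.array(s["orientation"])
print(s["clock"],np.round(s["ee_pos"],4),"yaw",np.arctan2(R[1,0],R[0,0]),s["finger_gap"])
print("tool delta",(R.T@(np.array([.546,.0325,.2471])-s["ee_pos"])).round(4))
im=p[:,:,::-1].copy(); np.save("pics/wrist3_d.npy",d); cv2.imwrite("pics/wrist3r.png",im)
for z in(.15,.045):
    h=cv2.convexHull(proj(C,pin+[.633,.0325,z]).astype(np.float32)); cv2.polylines(im,[np.int32(h+.5)],True,(255,0,255),1)
cv2.imwrite("pics/wrist3.png",im)
E
```

```text
5.6 [0.4715 0.034  0.2458] yaw -0.00836646005852937 0.013529316906999362
tool delta [ 0.0745  0.0009 -0.0014]
```

View pics/wrist3.png

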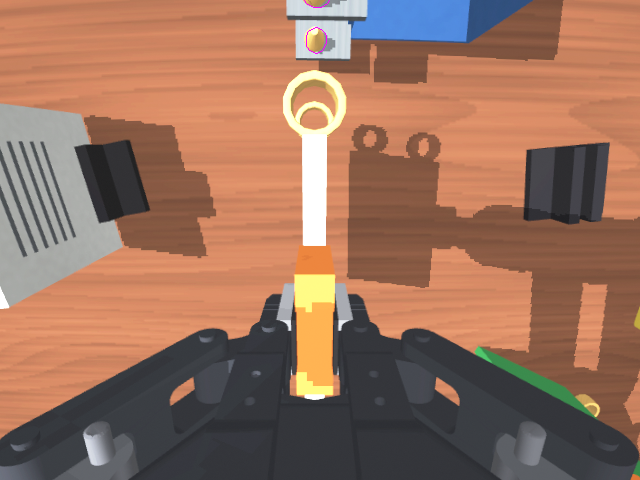

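The pin overlay matches the wrist view (lower pin at (316,41), ring column 314). Moving in along +x, under the upper bracket.

Emit:
send_rows(jaw=[0.0,0.0,0.0,0.0,0.0,0.0,0.0], offset=[[0.015,0,0],[0.015,0,0],[0.015,0,0],[0.015,0,0],[0.013,0.0005,0],[0,0,0],[0,0,0]], rot=[[0,0,0],[0,0,0],[0,0,0],[0,0,0],[0,0,0],[0,0,0],[0,0,0]])

```text
clock: 6.35
ee_pos: [0.5451, 0.0317, 0.2459]
orientation: [[1.0, -0.01, -0.001], [-0.01, -1.0, 0.0], [-0.001, -0.0, -1.0]]
wrist_force: [0.7, 0.6, -5.3]
finger_gap: 0.0133
```

```bash
cat > look.py <<'E'
import sys
from fit import *
n=sys.argv[1]
s=robot.state(); C=cam("wrist",s); R=np.array(s["orientation"])
print(s["clock"],np.round(s["ee_pos"],4),"yaw",np.arctan2(R[1,0],R[0,0]),s["finger_gap"],np.round(s["wrist_force"],1))
p,d=viewer.capture("wrist"); q,d2=viewer.capture("scene"); t,d3=viewer.capture("top")
w=cv2.resize(p[0:250,220:420,::-1],None,fx=2,fy=2); sc=cv2.resize(q[150:400,190:390,::-1],None,fx=2,fy=2)
cv2.imwrite(f"pics/L{n}.png",np.hstack([w,sc]))
cv2.imwrite(f"pics/T{n}.png",cv2.resize(t[120:270,260:400,::-1],None,fx=4,fy=4))
E
python3 look.py 1
```

```text
6.35 [0.5451 0.0317 0.2459] yaw -0.010476189072898493 0.013288926832362599 [ 0.7  0.6 -5.3]
```

View pics/L1.png

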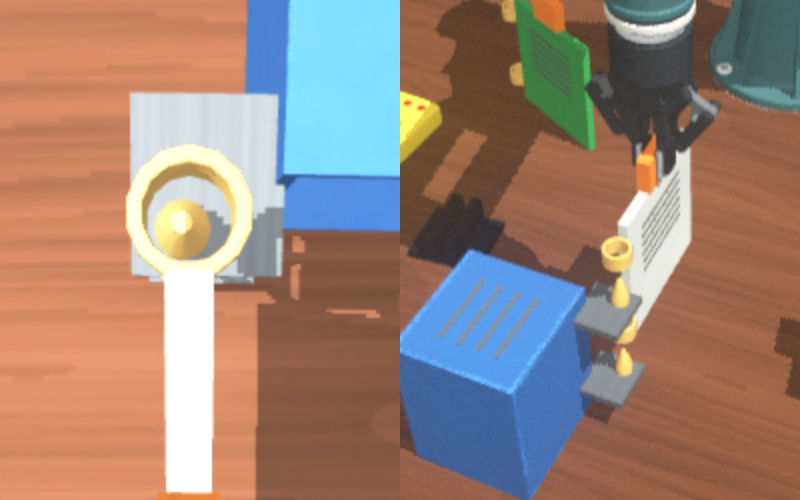

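```bash
python3 - <<'E'
from fit import *
s=robot.state(); C=cam("wrist",s); R=np.array(s["orientation"])
p,d=viewer.capture("wrist")
hsv=cv2.cvtColor(p,cv2.COLOR_RGB2HSV); m=cv2.inRange(hsv,(14,90,80),(35,255,255)); k=m*0; k[65:142,278:350]=m[65:142,278:350]
P,uv=cloud(C,d,k>0)
r=P[(P[:,2]>.205)&(P[:,2]<.235)]; 
f=lambda q,rad:least_squares(lambda c:np.hypot(q[:,0]-c[0],q[:,1]-c[1])-rad,q[:,:2].mean(0),loss="soft_l1",f_scale=.001).x
z=np.median(r[:,2]);r=r[abs(r[:,2]-z)<.0025]
print("ring",len(r),z,f(r,.013))
q=P[(P[:,2]>.14)&(P[:,2]<.185)]; q=q[np.hypot(*(q[:,:2]-[.633,.0325]).T)<.013]
g=least_squares(lambda c:np.hypot(q[:,0]-c[0],q[:,1]-c[1])-np.clip(.009-(q[:,2]-.16)*.3,.003,.009),[.633,.0325],loss="soft_l1",f_scale=.001)
print("pin",len(q),q[:,2].max(),g.x,g.fun.std())
E
```

```text
ring 123 0.215447137923582 [0.62819656 0.03238023]
pin 520 0.18044498574976367 [0.63378334 0.03408607] 0.0005357493096548268
```

```bash
cat > rel.py <<'E'
from fit import *
s=robot.state(); C=cam("wrist",s); R=np.array(s["orientation"])
p,d=viewer.capture("wrist")
P,uv=cloud(C,d); 
m=(uv[:,1]<140)&(uv[:,0]>275)&(uv[:,0]<352); P=P[m];uv=uv[m]; col=cv2.cvtColor(p,cv2.COLOR_RGB2HSV)[uv[:,1],uv[:,0]]
br=(col[:,0]>12)&(col[:,0]<38)&(col[:,1]>35)
zt=s["ee_pos"][2]-.0249
r=P[br&(abs(P[:,2]-zt)<.004)]
F=least_squares(lambda c:np.hypot(r[:,0]-c[0],r[:,1]-c[1])-c[2],[*r[:,:2].mean(0),.013],loss="soft_l1",f_scale=.001)
print("ring",len(r),np.median(r[:,2]).round(4),F.x.round(4),F.fun.std().round(4), "bbox mid",((r.min(0)+r.max(0))/2).round(4))
q=P[br&(P[:,2]>.155)&(P[:,2]<.185)&(np.hypot(*(P[:,:2]-[.633,.0325]).T)<.013)&(P[:,2]<zt-.008)]
if len(q)>20:
    g=least_squares(lambda c:np.hypot(q[:,0]-c[0],q[:,1]-c[1])-np.clip(.009-(q[:,2]-.16)*.3,.003,.009),[.633,.0325],loss="soft_l1",f_scale=.001)
    print("pin",len(q),q[:,2].max().round(4),g.x.round(4)); print("pin-ring in tool",(R.T@np.r_[g.x-F.x[:2],0]).round(4))
E
python3 rel.py
```

```text
ring 712 0.2203 [0.6303 0.0313 0.0126] 0.0013 bbox mid [0.6316 0.0323 0.2201]
pin 591 0.1811 [0.6338 0.034 ]
pin-ring in tool [ 0.0034 -0.0028  0.    ]
```

Emit:
send_rows(jaw=[0.0,0.0,0.0,0.0,0.0,0.0], offset=[[0.0025,-0.0022,0],[0,0,0],[0,0,0.007],[0,0,0.007],[0,0,0],[0,0,0]], rot=[[0,0,0],[0,0,0],[0,0,0],[0,0,0],[0,0,0],[0,0,0]])

```text
clock: 7.2
ee_pos: [0.5471, 0.0341, 0.2318]
orientation: [[1.0, -0.01, -0.001], [-0.01, -1.0, 0.0], [-0.001, -0.0, -1.0]]
wrist_force: [0.7, 0.9, -4.8]
finger_gap: 0.0134
```

```bash
python3 rel.py; python3 look.py 2
```

```text
ring 716 0.2056 [0.633  0.0334 0.0126] 0.0013 bbox mid [0.634  0.0345 0.2053]
pin 730 0.1808 [0.6337 0.034 ]
pin-ring in tool [ 0.0008 -0.0006 -0.    ]
7.25 [0.5474 0.0341 0.2321] yaw -0.010250769196965305 0.013188228347910485 [-0.  -0.6 -4.2]
```

View pics/L2.png

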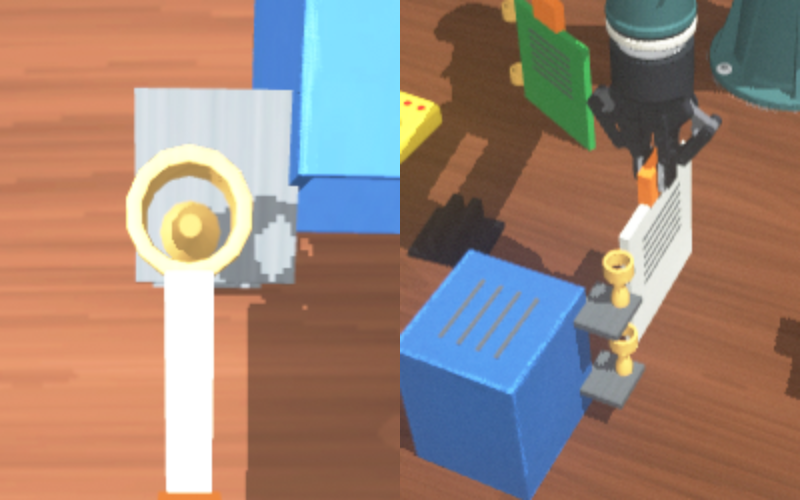

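Emit:
send_rows(jaw=[0.0,0.0,0.0,0.0,0.0,0.0,0.0], offset=[[0,0,0.006],[0,0,0.006],[0,0,0.006],[0,0,0.006],[0,0,0.004],[0,0,0.002],[0,0,0]], rot=[[0,0,0],[0,0,0],[0,0,0],[0,0,0],[0,0,0],[0,0,0],[0,0,0]])

```text
clock: 8.1
ee_pos: [0.5472, 0.0341, 0.2019]
orientation: [[1.0, -0.01, -0.001], [-0.01, -1.0, 0.0], [-0.001, -0.0, -1.0]]
wrist_force: [-0.1, 0.6, -3.8]
finger_gap: 0.0128
```

Emit:
send_rows(jaw=[0.0,0.0,0.0,0.0], offset=[[0,0,0.002],[0,0,0.002],[0,0,0.002],[0,0,0]], rot=[[0,0,0],[0,0,0],[0,0,0],[0,0,0]])

```text
clock: 8.5
ee_pos: [0.5473, 0.0341, 0.1961]
orientation: [[1.0, -0.01, -0.0], [-0.01, -1.0, 0.0], [-0.0, -0.0, -1.0]]
wrist_force: [0.3, 0.2, -4.9]
finger_gap: 0.0128
```

```bash
python3 look.py 3
```

```text
8.5 [0.5473 0.0341 0.1961] yaw -0.010224144981508433 0.01278717457806611 [ 0.3  0.2 -4.9]
```

View pics/L3.png

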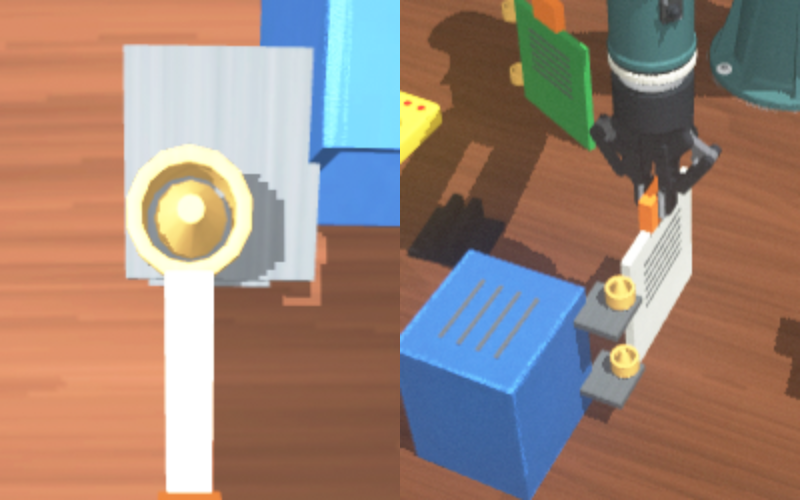

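Both knuckles are over their pins, and the force reading says the door is still hanging. Lowering the last ~4 mm gently.

Emit:
send_rows(jaw=[0.0,0.0,0.0,0.0], offset=[[0,0,0.001],[0,0,0.001],[0,0,0.001],[0,0,0]], rot=[[0,0,0],[0,0,0],[0,0,0],[0,0,0]])

```text
clock: 9.05
ee_pos: [0.5474, 0.0341, 0.1933]
orientation: [[1.0, -0.01, -0.0], [-0.01, -1.0, 0.0], [-0.0, -0.0, -1.0]]
wrist_force: [-1.7, 0.1, -2.9]
finger_gap: 0.013
```

Emit:
send_rows(jaw=[0.0,0.0,0.0], offset=[[0,0,0.001],[0,0,0],[0,0,0]], rot=[[0,0,0],[0,0,0],[0,0,0]])

```text
clock: 9.35
ee_pos: [0.5471, 0.0341, 0.1928]
orientation: [[1.0, -0.01, -0.0], [-0.01, -1.0, 0.0], [-0.0, -0.0, -1.0]]
wrist_force: [-4.4, 0.3, 2.8]
finger_gap: 0.013
```

Emit:
send_rows(jaw=[0.0,0.0,0.0], offset=[[-0.0005,0,0.0005],[0,0,0],[0,0,0]], rot=[[0,0,0],[0,0,0],[0,0,0]])

```text
clock: 9.65
ee_pos: [0.547, 0.0341, 0.1926]
orientation: [[1.0, -0.01, 0.001], [-0.01, -1.0, 0.0], [0.001, -0.0, -1.0]]
wrist_force: [-5.0, -0.2, 5.2]
finger_gap: 0.0134
```

```bash
python3 look.py 4; python3 rel.py;  python3 - <<'E'
from fit import *
C=cam("scene"); q,_=viewer.capture("scene"); im=q[:,:,::-1]
x0,y0,x1,y1=270,270,340,350;f=7; im=cv2.resize(im[y0:y1,x0:x1],None,fx=f,fy=f,interpolation=2)
for z in(.15,.045):
    h=cv2.convexHull(proj(C,ring+[.633,.0325,z]).astype(np.float32)); cv2.polylines(im,[np.int32((h+.5-[x0,y0])*f)],True,(255,0,255),1)
cv2.imwrite("pics/s4.png",im)
E
```

```text
9.65 [0.547  0.0341 0.1926] yaw -0.01010521500585327 0.013390307602180098 [-5.  -0.2  5.2]
ring 1141 0.1672 [0.6349 0.0334 0.0107] 0.0031 bbox mid [0.634  0.0345 0.1677]
pin 138 0.1597 [0.6353 0.0342]
pin-ring in tool [ 0.0004 -0.0008  0.    ]
```

View pics/s4.png

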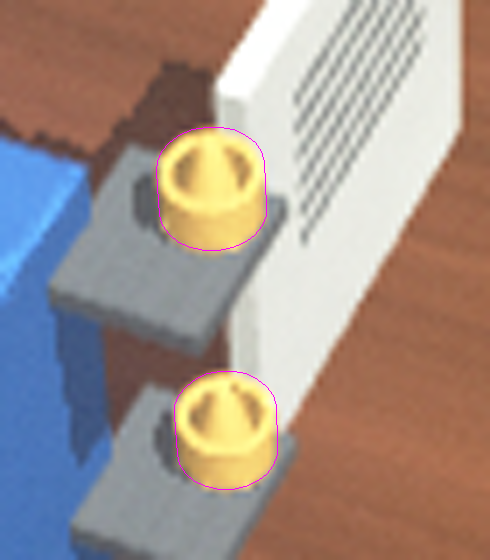

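Both rings overlay the seated model exactly, with the ring top measured at 0.1675 against an expected 0.168. I'll relieve the small side load, then check again before releasing.

Emit:
send_rows(jaw=[0.0,0.0,0.0,0.0], offset=[[-0.0007,0,0],[-0.0007,0,0.0003],[0,0,0],[0,0,0]], rot=[[0,0,0],[0,0,0],[0,0,0],[0,0,0]])

```text
clock: 10.3
ee_pos: [0.5467, 0.0341, 0.1922]
orientation: [[1.0, -0.01, 0.003], [-0.01, -1.0, 0.0], [0.003, -0.0, -1.0]]
wrist_force: [-1.6, -0.0, 5.3]
finger_gap: 0.0136
```

Seated, with 5 N of upward support and little side load. Releasing.

Emit:
send_rows(jaw=[0.02,0.03,0.045,0.06,0.06,0.06,0.06], offset=[[0,0,0],[0,0,0],[0,0,0],[0,0,0],[0,0,0],[0,0,0],[0,0,0]], rot=[[0,0,0],[0,0,0],[0,0,0],[0,0,0],[0,0,0],[0,0,0],[0,0,0]])

```text
clock: 11.0
ee_pos: [0.5455, 0.0341, 0.1915]
orientation: [[1.0, -0.01, -0.0], [-0.01, -1.0, 0.0], [-0.0, -0.0, -1.0]]
wrist_force: [0.4, -0.5, -0.1]
finger_gap: 0.0598
```

Emit:
send_rows(jaw=[0.06,0.06,0.06,0.06,0.06,0.06,0.06], offset=[[0,0,-0.01],[0,0,-0.015],[0,0,-0.02],[0,0,-0.03],[0,0,-0.03],[0,0,-0.02],[0,0,0]], rot=[[0,0,0],[0,0,0],[0,0,0],[0,0,0],[0,0,0],[0,0,0],[0,0,0]])

```text
clock: 11.7
ee_pos: [0.5476, 0.034, 0.3207]
orientation: [[1.0, -0.01, 0.007], [-0.01, -1.0, -0.0], [0.007, 0.0, -1.0]]
wrist_force: [0.3, -0.4, 0.7]
finger_gap: 0.0599
```

```bash
python3 look.py 5;  python3 - <<'E'
from fit import *
C=cam("scene"); q,_=viewer.capture("scene"); im=q[:,:,::-1]; cv2.imwrite("pics/s5f.png",im)
x0,y0,x1,y1=270,270,340,350;f=7; im=cv2.resize(im[y0:y1,x0:x1],None,fx=f,fy=f,interpolation=2)
for z in(.15,.045):
    h=cv2.convexHull(proj(C,ring+[.633,.0325,z]).astype(np.float32)); cv2.polylines(im,[np.int32((h+.5-[x0,y0])*f)],True,(255,0,255),1)
cv2.imwrite("pics/s5.png",im)
E
```

```text
11.7 [0.5476 0.034  0.3207] yaw -0.01009984033406749 0.05988372208098303 [ 0.3 -0.4  0.7]
```

View pics/s5.png

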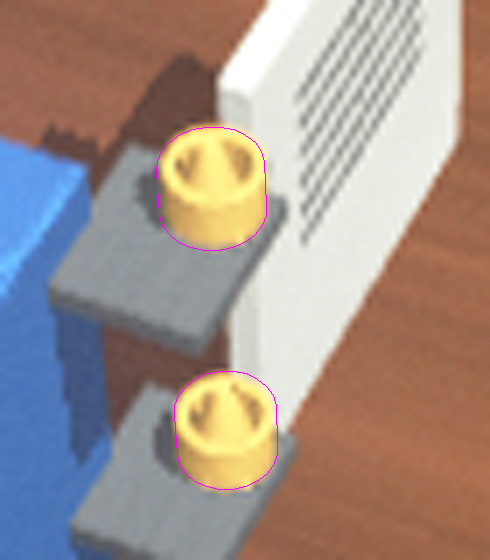

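View pics/s5f.png

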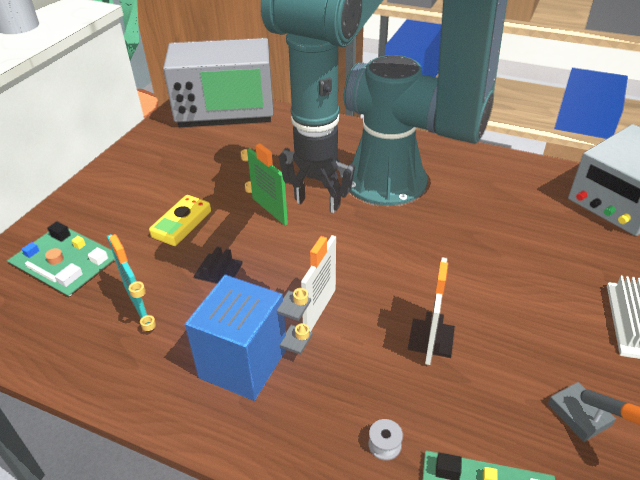

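The door hangs with its rings at (300,297) and (302,332) in the full image. The cover at (437,310) is untouched and the gripper is clear. One last height check, then I'll hand in.

```bash
python3 - <<'E'
from fit import *
s=robot.state(); C=cam("wrist",s); p,d=viewer.capture("wrist"); P,uv=cloud(C,d)
m=(np.hypot(P[:,0]-.6338,P[:,1]-.034)<.016)&(np.hypot(P[:,0]-.6338,P[:,1]-.034)>.010)&(P[:,2]>.155)
print("ring top",m.sum(),np.median(P[m,2]))
m=(abs(P[:,1]-.034)<.03)&(P[:,0]>.5)&(P[:,0]<.59)&(P[:,2]>.2); print("tab top",m.sum(),np.median(P[m],axis=0).round(4) if m.any() else "")
print(np.round(s["qd"],3),s["wrist_force"])
print(robot.close_job())
E
```

```text
ring top 432 0.16750734676352844
tab top 30422 [0.561  0.0331 0.4029]
[-0.001  0.009  0.008 -0.002  0.001 -0.001] [ 0.62307265 -0.07683633  0.24654127]
the job is handed in; nothing more can be done
None
```

The white door with knuckles now hangs on both pintles of the blue enclosure, standing about square open. I lifted it out of its stand, brought it in from the front under the upper bracket, and lowered it until both knuckles sat on their brackets. Only then did I release it and move the gripper clear. The job was handed in at about 12 s of the 45 s allowed.

- **Seating:** the top of the upper knuckle measured 0.1675 m, against 0.168 m expected when seated. In the scene camera, both knuckles match the seated outline before and after release.
- **Forces:** during seating the wrist force readings stayed near 5 N. After release they were close to zero.
- **Other objects:** the final picture shows the plain cover standing in its own stand, with the green and turquoise look-alikes where they were.
- **Failed check:** my last reading of the grip tab height was useless. It picked up points at 0.40 m, well above the tab, probably the gripper itself, so I ignored it.

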